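Switch on the packing table in order

ROBOT

A 6-joint arm with a two-finger parallel gripper is mounted at the origin on a cart in front of the work surface, level with it; the furniture and walls round the work are solid. World frame = base frame: x ahead of the robot, y to its left, z up, the work surface at z = 0. Lengths are in m, angles in degrees, forces in N, time in s.
With the tool pointing down it reaches from about 0.25 to 0.8 m from the base axis. Payload 8.5 kg.
Tool frame: the origin (TCP) lies at the very end of the fingers, on their centre line; the grasp point (between the pads) lies hold_point_z behind it (hold_point_z is the distance from the TCP to the grasp point, in m); z points along the fingers, y is the direction in which the jaws open and shut (so a half turn about z gives the same grasp; the last joint's range is limited). The gripper opens to 85 mm and grips with 20 to 120 N. Pads are 22 mm wide; open, the fingers measure 114 mm over their backs; the gripper's body (76 mm by 85 mm) begins 54 mm behind the grasp point. The pads swing forward as they close: fully open they stand 13 mm farther back than shut.
Start: joints at [-74.141, 13.648, -0.773, 75.585, 0, 90], TCP at [0.143, -0.505, 0.231] pointing down, gripper open.
Joint ranges: [-152.45, 152.45], [-59.26, 108.67], [-65.41, 83.53], [-104.44, 129.93], [-82.83, 76.93], [-180, 180]. Speed limits (degrees/s): [127.2, 127.2, 159.86, 180, 180, 180].

INTERFACE

Orientations are given as a 3x3 rotation matrix whose columns are the frame's x, y, z axes.
In Python, from plant import * gives the robot as it stands. The module is installed in compiled form; this text tells all that it offers.
- The arm moves only by the tool send_rows, never from a script. Its argument "plan" is a list of rows, each an object with "linear": the shift along the world's x, y, z in cm, a list of three; "turn": the turn about the world's z in rad; "grip": the opening, from 0 (shut) to 1 (fully open). In form: [{"linear": [tx, ty, tz], "turn": turn, "grip": grip}, ...]. A call has 1 to 20 rows; each row shifts and turns the pose as measured when the row begins; what a row does not reach is not made up. A row lasts 1/12 s, in which the tool goes at most 41.7 mm and 7.16 degrees, less where a joint would pass 70% of its speed; a pose out of reach is approached as far as the arm can. A call is refused whole if a number of a shift passes 4.17 or a number of a turn 0.125, either way. A call with a gripper value outside its range is refused whole. The fingers move at their own pace and stop on an object; "newtons" is the grip in N (left out, the last holds). Time passes only in rows, so rows that do not move let the fingers close. It gives the time, the measured TCP pose, the force and the opening at its end, in the units of the state.
- observe(): the state, without advancing time (a new reading comes with each control period).
- get_image(name): name is "scene" or "top" or "wrist"; returns (picture, depth): 420x560x3 uint8, red, green, blue; 420x560 float32, m along the optical axis (not along the pixel's ray), 0 where there is no reading.
- camera_params(name): a dict with "vfov" (degrees; the focal length in pixels is half the picture's height over the tangent of half this angle, whatever the lens; pixels are square), "cx", "cy" (the principal point, pixels), "k1" (the pictures are not rectified: a ray, as slopes to the right and down, at radius r is drawn at 1 + k1 r^2 times it, then the intrinsics apply), "world_to_cam" (4x4, takes a point from world to camera coordinates). Camera axes: x right, y down, z forward; pixel columns grow to the right and rows downward; lengths in m; the calibration is good to about 2 mm. A picture is of the moment at which its call begins: read the wrist's pose just before it. camera_params takes no time and is no camera call; for the wrist camera it gives the pose at the moment of the call.
- sign_off(): hands the job in, once; it reports no verdict.
Trained networks look in the newest picture that a camera, given by its name, has taken for a name from the list of things; names that differ only in an ending like _2 or _b are one class to them, and where a whole thing is asked for, a point or a joint stands for the part that bears it (a point fixed in the world has none). Each returns a list of dicts, best first, with "p" (0 to 1); they miss things now and then, are a little off and sometimes report something else, mostly with a low value. They report only what shows in the picture. A call takes as long as a camera call. They do not tell look-alikes from the thing itself.
- look_for(camera, name): "xy" ([column, row] in pixels, amid what is visible of it).
- regions_of(camera, name): "region" (420x560 bool, what is visible of it) and "xy" ([column, row] in pixels, amid what is visible of it).
The state is a dict: "clock": time; "joint_pos": joint angles; "dq": joint speeds; "tau": joint torques, N m; "position": TCP position; "eef_rot": TCP orientation; "contact_force": force on the tool from outside, world axes, zero at the start; "ft_torque": the same for the moment, N m; "gripper_width": finger opening in m.
Only numpy, scipy, OpenCV 4.12 (cv2) and the standard library are available. Lean on these libraries where they do the work, as an engineer would, in place of code of your own. Each camera call takes 0.05 s, during which the arm holds its last target. There are 200 camera calls.

TASK

Switch on the packing table: with shut fingertips, lightly press down the key of each of the three grey bench switches, first the round key, then the square key, then the long bar key, each well down before you touch the next (a key stays down by itself). Only press: do not grasp, lift, shift or tip the switches, do not push hard, and leave the other things lying on the table where they are.

Things in the scene. Friction and masses are not known exactly. Their poses are not given: they have to be found in the camera images.
- round_switch: bench switch with the round key: a loose grey block 84 x 84 mm, its top plate 36 mm above the table, about 0.8 kg, standing on four rubber feet; a black key head (round disc 44 mm across, 12 mm thick) sits on a steel stem at its centre. Origin: centre of the underside; z up
- round_top (a point): centre of the top face of the round key, on the switch's vertical axis; 68 mm above the table with the key up, 56 mm with the key right down; it moves with the key. The head is sprung on its stem: once the key is right down it gives up to 5 mm more (4.5 to 12 N) and springs back when let go
- round_key (a joint): how far the round key is pressed down, m: 0 = up, 0.012 = right down. Slides down under about 3 N and stays where it is left; switched on from 0.007
- square_switch: bench switch with the square key: a loose grey block 84 x 84 mm, its top plate 36 mm above the table, about 0.8 kg, standing on four rubber feet; a black key head (square plate 44 x 44 mm, 12 mm thick) sits on a steel stem at its centre. Origin: centre of the underside; z up
- square_top (a point): centre of the top face of the square key, on the switch's vertical axis; 68 mm above the table with the key up, 56 mm with the key right down; it moves with the key. The head is sprung on its stem: once the key is right down it gives up to 5 mm more (4.5 to 12 N) and springs back when let go
- square_key (a joint): how far the square key is pressed down, m: 0 = up, 0.012 = right down. Slides down under about 3 N and stays where it is left; switched on from 0.007
- bar_switch: bench switch with the bar key: a loose grey block 84 x 84 mm, its top plate 36 mm above the table, about 0.8 kg, standing on four rubber feet; a black key head (long bar, 24 mm along the switch's x and 80 mm along the switch's y, 12 mm thick) sits on a steel stem at its centre. Origin: centre of the underside; z up
- bar_top (a point): centre of the top face of the bar key, on the switch's vertical axis; 68 mm above the table with the key up, 56 mm with the key right down; it moves with the key. The head is sprung on its stem: once the key is right down it gives up to 5 mm more (4.5 to 12 N) and springs back when let go
- bar_key (a joint): how far the bar key is pressed down, m: 0 = up, 0.012 = right down. Slides down under about 3 N and stays where it is left; switched on from 0.007
- short_carrot: orange cut carrot piece standing on end, 34 mm across, 38 mm tall; loose bystander. Origin: centre of the underside
- marker: felt marker lying down, 131 mm long along its y axis, 16 mm high; loose bystander. Origin: centre of the underside
- box_cutter: yellow snap-blade cutter lying down, 158 mm long along its y axis, 18 mm high; loose bystander. Origin: centre of the underside
- carrot: bigger orange cut carrot piece standing on end, 38 mm across, 45 mm tall; loose bystander. Origin: centre of the underside
- date_stamp: hand stamp with a red knob handle, 34 x 32 mm, 87 mm tall; loose bystander. Origin: centre of the underside
- probe_thermometer: white thermometer with a thin probe, lying down, 161 mm long along its x axis, 17 mm high; loose bystander. Origin: centre of the underside
There are look-alikes about, which are no part of the job. Leave any orange or yellow look-alike of the bar_switch alone.

How it is judged (in metres and radians):
On the way, in this order (a step that is already met when the one before it is completed fails the run):
1. the round key is pressed at least 7 mm down by the fingers (value of joint round_key above 0.007 m and contact force between the fingers and round_switch above 0.2 N), for 0.02 s.
2. the square key is pressed at least 7 mm down by the fingers (value of joint square_key above 0.007 m and contact force between the fingers and square_switch above 0.2 N), for 0.02 s.
3. the bar key is pressed at least 7 mm down by the fingers (value of joint bar_key above 0.007 m and contact force between the fingers and bar_switch above 0.2 N), for 0.02 s.
At the end, for the whole second after the job is handed in: all three keys are at least 7 mm down; the three switches stand upright (within 0.08 rad), at rest, within 20 mm of where they stood (value of joint each of round_key, square_key, bar_key above 0.007 m and distance of each of round_switch, square_switch, bar_switch from where it was at the start of the episode below 0.02 m and angle between each of round_switch, square_switch, bar_switch's own z axis and vertical below 0.08 rad and linear speed of each of round_switch, square_switch, bar_switch below 0.02 m/s); the robot touches nothing.
It fails at once if a key is pushed down (over 4 mm) before the one that comes ahead of it is on ((value of joint square_key above 0.004 m and value of joint round_key below 0.007 m) or (value of joint bar_key above 0.004 m and value of joint square_key below 0.007 m) or (value of joint bar_key above 0.004 m and value of joint round_key below 0.007 m)).
It fails at once if a switch is pushed with more than 20 N (contact force between any of the fingers, the arm and round_switch above 20 N or contact force between any of the fingers, the arm and square_switch above 20 N or contact force between any of the fingers, the arm and bar_switch above 20 N).
It fails at once if a switch is lifted more than 10 mm, shifted more than 20 mm or tipped more than 0.15 rad (height (world z) of any of round_switch, square_switch, bar_switch above 0.01 m or distance of any of round_switch, square_switch, bar_switch from where it was at the start of the episode above 0.02 m or angle between any of round_switch, square_switch, bar_switch's own z axis and vertical above 0.15 rad).
It fails at once if another loose thing is moved more than 20 mm (distance of any of short_carrot, marker, box_cutter, carrot, date_stamp, probe_thermometer from where it was at the start of the episode above 0.02 m).
It also fails if it takes over 42 s, if anything falls off the work surface, if the arm or the gripper's body presses on something with over 40 N, if the wrist force passes 120 N, or if a joint passes its speed limit or range.

## Working session

There is one attempt and no reset: what is moved stays moved. The work goes in short steps, Python scripts to look and compute and a tool call to move; the robot and the scene stay as the last step left them, time stands still between calls to the robot, and variables do not carry over. Pictures are saved under pics/ and viewed, about 8 in all and at most 12, crops included, and the job is handed in when it is done.

Besides the shell and the picture viewer there is one more tool, called after ">>>" by a JSON object that holds its "op" and its "data", one argument or row to a line. send_rows: Moves the arm, as the interface text tells. Its arguments: {"type":"object","properties":{"plan":{"type":"array","items":{"type":"object","properties":{"linear":{"type":"array","items":{"type":"number"}},"turn":{"type":"number"},"grip":{"type":"number"}}}},"newtons":{"type":"number"}},"required":["plan"]}

```bash
mkdir -p pics; cat > h.py <<'E'
from plant import *
import numpy as np, cv2
def pt(cam,uv,depth,cp=None):
    c=cp or camera_params(cam); f=210/np.tan(np.radians(c['vfov'])/2)
    d=np.array([(uv[0]-c['cx'])/f,(uv[1]-c['cy'])/f]); s=d.copy()
    for _ in range(20): s=d/(1+c['k1']*(s@s))
    M=np.linalg.inv(c['world_to_cam'])
    if depth is not None: return M[:3,:3]@np.array([s[0]*depth,s[1]*depth,depth])+M[:3,3]
def ray(cam,uv,z,cp=None):
    a=pt(cam,uv,1.,cp);o=pt(cam,uv,0.,cp);return o+(a-o)*(z-o[2])/(a[2]-o[2])
def save(n,im): cv2.imwrite('pics/'+n,cv2.cvtColor(im,cv2.COLOR_RGB2BGR))
E
python3 - <<'E'
from h import *
o=observe();print(o['clock'],o['position'],o['eef_rot'],o['contact_force'],o['gripper_width'])
for cam in('top','scene'):
    im,d=get_image(cam);save(cam+'0.png',im);np.save(cam+'d.npy',d)
    for n in('round_top','square_top','bar_top','round_switch','square_switch','bar_switch'):
        for r in look_for(cam,n)[:4]:
            u=r['xy'];z=d[int(u[1]),int(u[0])];print(cam,n,round(r['p'],2),np.round(u),pt(cam,u,z).round(3), ray(cam,u,.068).round(3))
E
```

```text
0.0 [ 0.14334023 -0.50465299  0.23068066] [[ 9.61948957e-01  2.73228911e-01 -4.08275801e-04]
 [ 2.73229215e-01 -9.61948052e-01  1.31993039e-03]
 [-3.20969694e-05 -1.38125853e-03 -9.99999046e-01]] [-0.27289976 -1.1294552   0.48123039] 0.08539911281311524
top round_top 0.52 [329. 204.] [ 0.513 -0.217  0.067] [ 0.513 -0.217  0.068]
top round_top 0.17 [436. 256.] [ 0.369 -0.505  0.077] [ 0.369 -0.509  0.068]
top square_top 0.62 [240. 163.] [0.632 0.032 0.069] [0.632 0.033 0.068]
top bar_top 0.82 [131. 265.] [0.346 0.325 0.07 ] [0.346 0.326 0.068]
top bar_top 0.79 [164. 196.] [0.537 0.243 0.068] [0.537 0.244 0.068]
top bar_top 0.56 [234. 256.] [0.369 0.047 0.067] [0.369 0.046 0.068]
top round_switch 0.93 [331. 210.] [ 0.498 -0.223  0.065] [ 0.498 -0.222  0.068]
top round_switch 0.74 [438. 256.] [ 0.369 -0.509  0.081] [ 0.369 -0.514  0.068]
top square_switch 0.94 [238. 166.] [0.623 0.037 0.065] [0.622 0.037 0.068]
top bar_switch 0.87 [237. 258.] [0.364 0.037 0.072] [0.364 0.037 0.068]
top bar_switch 0.81 [133. 266.] [0.344 0.321 0.07 ] [0.344 0.322 0.068]
top bar_switch 0.73 [167. 200.] [0.525 0.236 0.068] [0.525 0.236 0.068]
scene bar_top 0.43 [222. 205.] [0.374 0.052 0.065] [0.37  0.046 0.068]
scene round_switch 0.76 [308. 232.] [ 0.491 -0.251  0.036] [ 0.449 -0.293  0.068]
scene square_switch 0.4 [293. 196.] [ 0.651 -0.005  0.033] [ 0.598 -0.064  0.068]
scene bar_switch 0.73 [232. 188.] [0.527 0.214 0.036] [0.484 0.15  0.068]
scene bar_switch 0.7 [224. 216.] [0.359 0.024 0.036] [ 0.324 -0.03   0.068]
scene bar_switch 0.26 [343. 282.] [ 0.361 -0.517  0.043] [ 0.332 -0.541  0.068]
```

View pics/top0.png

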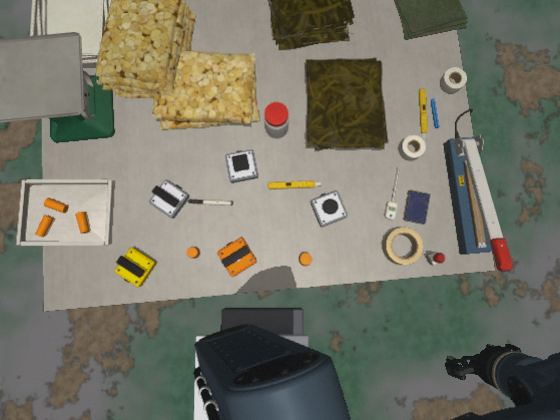

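View pics/scene0.png

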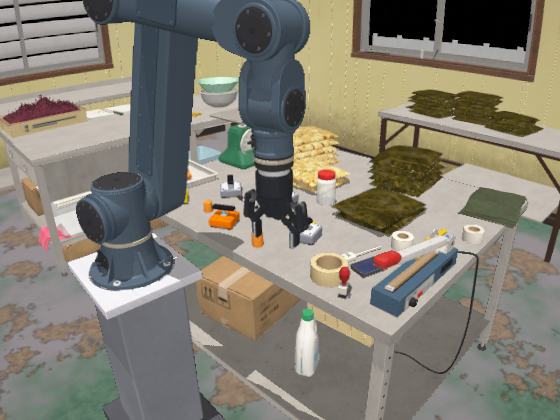

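```bash
python3 - <<'E'
import cv2
a=cv2.imread('pics/top0.png');cv2.imwrite('pics/crop1.png',cv2.resize(a[130:330,90:365],None,fx=2.9,fy=2.9,interpolation=cv2.INTER_CUBIC)[:600,:800])
E
```

```text
(no output)
```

View pics/crop1.png

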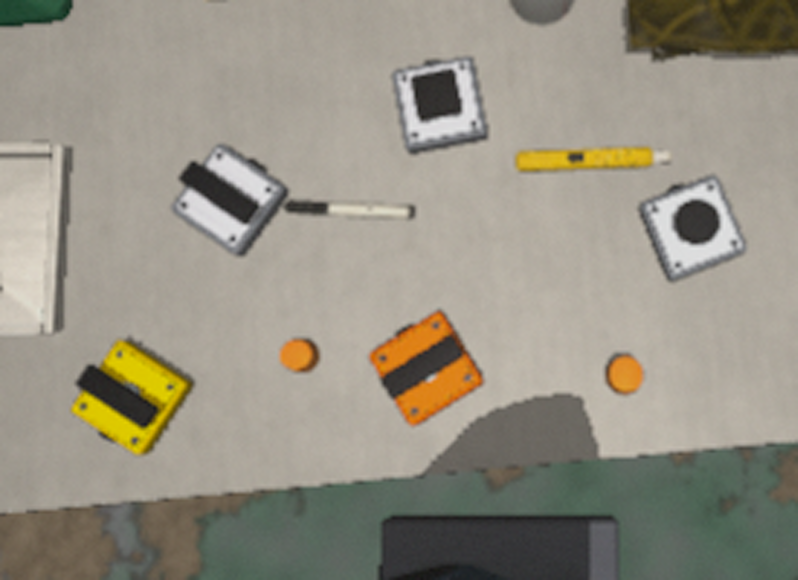

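Grey switches: round at (329,205), square at (240,162) and bar at (168,198). The bar look-alikes at (135,266, yellow) and (238,257, orange) are left alone. The enlarged crop confirms the bar at (168,198) is the only grey one. Next I'll measure the key centres precisely.

```bash
python3 - <<'E'
from h import *
im=cv2.cvtColor(cv2.imread('pics/top0.png'),cv2.COLOR_BGR2RGB);d=np.load('topd.npy')
for n,(u,v) in dict(round=(329,205),square=(240,162),bar=(165,196)).items():
    P=[];B=[];px=[]
    for y in range(v-25,v+25):
        for x in range(u-25,u+25):
            g=im[y,x].astype(int);p=pt('top',(x,y),d[y,x])
            if g.max()<75 and p[2]>.058 and p[2]<.08:P.append(ray('top',(x,y),.068));B.append(p)
            elif .03<p[2]<.042 and g.min()>120:px.append(p)
    P=np.array(P);B=np.array(B);W=np.array(px)
    r=cv2.minAreaRect((P[:,:2]*1000).astype(np.float32));q=cv2.minAreaRect((W[:,:2]*1000).astype(np.float32))
    print(n,len(P),'head',P.mean(0).round(4),np.median(B,0).round(4),'rect',np.round(r[0],1),np.round(r[1],1),round(r[2],1),'plate',np.round(q[0],1),np.round(q[1],1),round(q[2],1))
print(camera_params('top')['k1'],np.linalg.inv(camera_params('top')['world_to_cam'])[:3,3])
E
```

```text
round 161 head [ 0.5077 -0.2196  0.068 ] [ 0.5078 -0.2199  0.0684] rect [ 507.7 -219.7] [37.3 39.3] 62.9 plate [ 506.9 -223. ] [82.1 80.9] 21.7Traceback (most recent call last):
  File "<stdin>", line 7, in <module>
  File "h.py", line 4, in pt
    c=cp or camera_params(cam); f=210/np.tan(np.radians(c['vfov'])/2)
            ~~~~~~~~~~~~~^^^^^
ValueError: time passes only in moves, steps and waits
```

```bash
python3 - <<'E'
from h import *
im=cv2.cvtColor(cv2.imread('pics/top0.png'),cv2.COLOR_BGR2RGB);d=np.load('topd.npy');C=camera_params('top')
for n,(u,v) in dict(round=(329,205),square=(240,162),bar=(165,196)).items():
    P=[];B=[];px=[]
    for y in range(v-25,v+25):
        for x in range(u-25,u+25):
            g=im[y,x].astype(int);p=pt('top',(x,y),d[y,x],C)
            if g.max()<75 and p[2]>.058 and p[2]<.08:P.append(ray('top',(x,y),.068,C));B.append(p)
            elif .03<p[2]<.042 and g.min()>120:px.append(p)
    P=np.array(P);B=np.array(B);W=np.array(px)
    r=cv2.minAreaRect((P[:,:2]*1000).astype(np.float32));q=cv2.minAreaRect((W[:,:2]*1000).astype(np.float32))
    print(n,len(P),'head',P.mean(0).round(4),np.median(B,0).round(4),'rect',np.round(r[0],1),np.round(r[1],1),round(r[2],1),'plate',np.round(q[0],1),np.round(q[1],1),round(q[2],1))
print(C['k1'],np.linalg.inv(C['world_to_cam'])[:3,3],observe()['clock'])
E
```

```text
round 161 head [ 0.5077 -0.2196  0.068 ] [ 0.5078 -0.2199  0.0684] rect [ 507.7 -219.7] [37.3 39.3] 62.9 plate [ 506.9 -223. ] [82.1 80.9] 21.7
square 206 head [0.634  0.0323 0.068 ] [0.6342 0.0325 0.0686] rect [634.   32.4] [41.7 39.9] 11.6 plate [635.2  35.5] [80.6 82.4] 11.5
bar 205 head [0.5374 0.2413 0.068 ] [0.5373 0.2409 0.0688] rect [537.3 241.3] [79.5 20.8] 55.6 plate [536.8 245.3] [82.2 81.6] 56.3
0.007963927743808058 [ 0.32744281 -0.08391205  1.24210969] 0.7
```

>>> {"op": "send_rows", "data": {
  "plan": [
    {"linear":[0,0,0],"turn":0,"grip":0},
    {"linear":[2,1.6,0],"turn":0,"grip":0},
    {"linear":[3,2.3,0],"turn":0,"grip":0},
    {"linear":[3,2.3,0],"turn":0,"grip":0},
    {"linear":[3,2.3,0],"turn":0,"grip":0},
    {"linear":[3,2.3,0],"turn":0,"grip":0},
    {"linear":[3,2.3,0],"turn":0,"grip":0},
    {"linear":[3,2.3,-1],"turn":0,"grip":0},
    {"linear":[3,2.3,-1],"turn":0,"grip":0},
    {"linear":[3,2.3,-1],"turn":0,"grip":0},
    {"linear":[3,2.3,-1],"turn":0,"grip":0},
    {"linear":[2,1.6,-1],"turn":0,"grip":0},
    {"linear":[1,1,0],"turn":0,"grip":0},
    {"linear":[0,0,0],"turn":0,"grip":0},
    {"linear":[0,0,0],"turn":0,"grip":0}
  ]
}}

```text
clock: 1.95
position: [0.4762, -0.2431, 0.1795]
eef_rot: [[0.963, 0.269, 0.003], [0.269, -0.963, -0.005], [0.002, 0.006, -1.0]]
contact_force: [-0.1, 0.1, -0.9]
gripper_width: 0.0003
```

>>> {"op": "send_rows", "data": {
  "plan": [
    {"linear":[1.5,1.1,-1.5],"turn":0,"grip":0},
    {"linear":[1.5,1.1,-1.5],"turn":0,"grip":0},
    {"linear":[0.2,0.1,-2],"turn":0,"grip":0},
    {"linear":[0,0,-1],"turn":0,"grip":0},
    {"linear":[0,0,0],"turn":0,"grip":0},
    {"linear":[0,0,0],"turn":0,"grip":0}
  ]
}}

```text
clock: 2.45
position: [0.5069, -0.2243, 0.1201]
eef_rot: [[0.964, 0.265, 0.006], [0.265, -0.964, -0.008], [0.004, 0.009, -1.0]]
contact_force: [0.6, 0.0, -0.1]
gripper_width: 0.0002
```

```bash
python3 - <<'E'
from h import *
o=observe();print(o['position'],o['contact_force'])
C=camera_params('wrist');im,d=get_image('wrist');save('w1.png',im)
T=C['world_to_cam']@np.r_[o['position'],1];f=210/np.tan(np.radians(C['vfov'])/2);print('tcp px',C['cx']+f*T[0]/T[2],C['cy']+f*T[1]/T[2])
for n in('round_top','round_switch'):
    for r in regions_of('wrist',n)[:2]:
        print(n,r['p'],r['xy'],ray('wrist',r['xy'],.068,C))
        m=r['region'];ys,xs=np.nonzero(m);P=np.array([pt('wrist',(x,y),d[y,x],C) for x,y in list(zip(xs,ys))[::7]])
        k=abs(P[:,2]-.068)<.004
        if k.sum()>10:print('top',k.sum(),np.round(cv2.minEnclosingCircle((P[k,:2]*1000).astype(np.float32)),1) if 0 else cv2.minEnclosingCircle((P[k,:2]*1000).astype(np.float32)))
E
```

```text
[ 0.50687094 -0.22426518  0.12009294] [ 0.61150122  0.03385215 -0.06320531]
tcp px 277.5978691540074 281.4333748962068
round_top 0.76 [273.6, 229.7] [ 0.51055912 -0.22123976  0.068     ]
top 529 ((508.88568115234375, -221.24542236328125), 21.50029754638672)
round_switch 0.89 [272.9, 205.7] [ 0.52473565 -0.21699629  0.068     ]
top 535 ((508.77880859375, -221.7257843017578), 21.626224517822266)
```

View pics/w1.png

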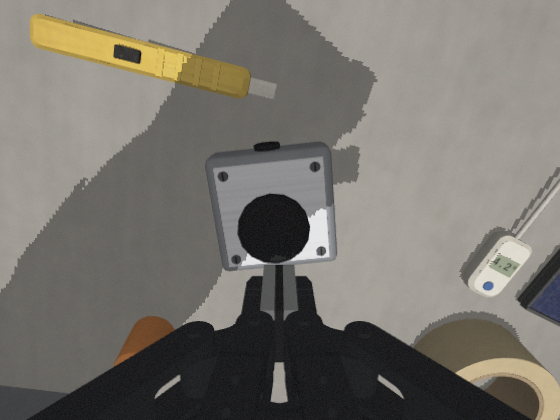

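The wrist view shows the round key at (274,228), and its depth gives a centre of (0.509, -0.2215) and a radius of 21.5 mm. Both match the description and agree with the top camera.

>>> {"op": "send_rows", "data": {
  "plan": [
    {"linear":[0.2,0.3,-1.2],"turn":0,"grip":0},
    {"linear":[0,0,-1.2],"turn":0,"grip":0},
    {"linear":[0,0,-1],"turn":0,"grip":0},
    {"linear":[0,0,-0.6],"turn":0,"grip":0},
    {"linear":[0,0,0],"turn":0,"grip":0},
    {"linear":[0,0,0],"turn":0,"grip":0}
  ]
}}

```text
clock: 3.1
position: [0.5111, -0.2242, 0.0844]
eef_rot: [[0.965, 0.262, 0.016], [0.262, -0.965, -0.012], [0.012, 0.016, -1.0]]
contact_force: [1.0, -0.5, 0.2]
gripper_width: -0.0002
```

>>> {"op": "send_rows", "data": {
  "plan": [
    {"linear":[-0.15,0.2,-0.6],"turn":0,"grip":0},
    {"linear":[0,0,-0.5],"turn":0,"grip":0},
    {"linear":[0,0,-0.3],"turn":0,"grip":0},
    {"linear":[0,0,-0.3],"turn":0,"grip":0},
    {"linear":[0,0,-0.3],"turn":0,"grip":0},
    {"linear":[0,0,0],"turn":0,"grip":0}
  ]
}}

```text
clock: 3.6
position: [0.5103, -0.2225, 0.0642]
eef_rot: [[0.965, 0.262, 0.018], [0.262, -0.965, -0.013], [0.014, 0.017, -1.0]]
contact_force: [0.4, -0.2, -0.1]
gripper_width: 0.0005
```

>>> {"op": "send_rows", "data": {
  "plan": [
    {"linear":[0,0,-0.3],"turn":0,"grip":0},
    {"linear":[0,0,-0.2],"turn":0,"grip":0},
    {"linear":[0,0,0],"turn":0,"grip":0}
  ]
}}

```text
clock: 3.85
position: [0.5104, -0.2226, 0.059]
eef_rot: [[0.965, 0.262, 0.018], [0.262, -0.965, -0.013], [0.014, 0.018, -1.0]]
contact_force: [0.9, -0.1, 1.3]
gripper_width: 0.0004
```

>>> {"op": "send_rows", "data": {
  "plan": [
    {"linear":[0,0,-0.2],"turn":0,"grip":0},
    {"linear":[0,0,-0.2],"turn":0,"grip":0}
  ]
}}

```text
clock: 4.02
position: [0.5106, -0.2226, 0.0552]
eef_rot: [[0.965, 0.262, 0.019], [0.262, -0.965, -0.014], [0.015, 0.018, -1.0]]
contact_force: [-0.3, 0.5, 5.8]
gripper_width: -0.0002
```

Round key is right down: 5.8 N at z = 0.055. I'll lift and move to the square key.

>>> {"op": "send_rows", "data": {
  "plan": [
    {"linear":[0,0,2],"turn":0,"grip":0},
    {"linear":[0,0,3],"turn":0,"grip":0},
    {"linear":[0,0,2.5],"turn":0,"grip":0},
    {"linear":[1,2.2,0],"turn":0,"grip":0},
    {"linear":[1.5,3.1,0],"turn":0,"grip":0},
    {"linear":[1.5,3.1,0],"turn":0,"grip":0},
    {"linear":[1.5,3.1,0],"turn":0,"grip":0},
    {"linear":[1.5,3.1,0],"turn":0,"grip":0},
    {"linear":[1.5,3.1,0],"turn":0,"grip":0},
    {"linear":[1.5,3.1,0],"turn":0,"grip":0},
    {"linear":[1.5,3.1,0],"turn":0,"grip":0},
    {"linear":[0.9,1.7,0],"turn":0,"grip":0},
    {"linear":[0,0,0],"turn":0,"grip":0},
    {"linear":[0,0,0],"turn":0,"grip":0}
  ]
}}

```text
clock: 5.18
position: [0.6385, 0.046, 0.1299]
eef_rot: [[0.966, 0.257, 0.019], [0.258, -0.966, -0.013], [0.015, 0.017, -1.0]]
contact_force: [0.3, -0.2, 0.0]
gripper_width: 0.0003
```

```bash
cat > w.py <<'E'
from h import *
import sys
def top(n,zt,png=None):
    o=observe();print(o['position'].round(4) if hasattr(o['position'],'round') else o['position'],o['contact_force'])
    C=camera_params('wrist');im,d=get_image('wrist')
    if png:save(png,im)
    for r in regions_of('wrist',n)[:2]:
        ys,xs=np.nonzero(r['region']);P=np.array([pt('wrist',(x,y),d[y,x],C) for x,y in list(zip(xs,ys))[::7]])
        k=abs(P[:,2]-zt)<.005
        print(n,r['p'],r['xy'],k.sum(),np.median(P[:,2]))
        if k.sum()>10:print(cv2.minAreaRect((P[k,:2]*1000).astype(np.float32)),np.median(P[k,2]))
top(sys.argv[1],float(sys.argv[2]),sys.argv[3])
E
python3 w.py square_top .068 w2.png
```

```text
[0.6385 0.046  0.1299] [ 0.29529797 -0.22718384  0.00420498]
square_top 0.65 [295.4, 235.0] 614 0.0671179221985691
((635.7119140625, 32.36017608642578), (43.712730407714844, 43.310794830322266), 10.792838096618652) 0.06714482395639801
```

Size and height match (43.5 mm square, z = 0.067), and the centre is (0.6355, 0.0325).

>>> {"op": "send_rows", "data": {
  "plan": [
    {"linear":[-0.3,-1.3,-1.2],"turn":0,"grip":0},
    {"linear":[0,0,-1.2],"turn":0,"grip":0},
    {"linear":[0,0,-1],"turn":0,"grip":0},
    {"linear":[0,0,-0.6],"turn":0,"grip":0},
    {"linear":[0,0,0],"turn":0,"grip":0},
    {"linear":[0,0,0],"turn":0,"grip":0}
  ]
}}

```text
clock: 5.78
position: [0.6329, 0.0249, 0.0893]
eef_rot: [[0.968, 0.249, 0.019], [0.249, -0.968, -0.014], [0.015, 0.018, -1.0]]
contact_force: [0.5, -0.2, 0.0]
gripper_width: -0.0003
```

>>> {"op": "send_rows", "data": {
  "plan": [
    {"linear":[0.2,0.6,-0.6],"turn":0,"grip":0},
    {"linear":[0,0,-0.5],"turn":0,"grip":0},
    {"linear":[0,0,0],"turn":0,"grip":0},
    {"linear":[0,0,0],"turn":0,"grip":0}
  ]
}}

```text
clock: 6.12
position: [0.6358, 0.0314, 0.0786]
eef_rot: [[0.968, 0.249, 0.021], [0.249, -0.968, -0.014], [0.017, 0.018, -1.0]]
contact_force: [-0.4, -0.4, -0.7]
gripper_width: 0.0
```

>>> {"op": "send_rows", "data": {
  "plan": [
    {"linear":[0,0.1,-0.5],"turn":0,"grip":0},
    {"linear":[0,0,-0.3],"turn":0,"grip":0},
    {"linear":[0,0,-0.3],"turn":0,"grip":0},
    {"linear":[0,0,-0.3],"turn":0,"grip":0},
    {"linear":[0,0,-0.3],"turn":0,"grip":0},
    {"linear":[0,0,-0.2],"turn":0,"grip":0},
    {"linear":[0,0,-0.2],"turn":0,"grip":0}
  ]
}}

```text
clock: 6.7
position: [0.6366, 0.033, 0.0569]
eef_rot: [[0.968, 0.249, 0.023], [0.25, -0.968, -0.014], [0.019, 0.019, -1.0]]
contact_force: [-0.7, 0.6, 2.4]
gripper_width: -0.0002
```

>>> {"op": "send_rows", "data": {
  "plan": [
    {"linear":[0,0,-0.2],"turn":0,"grip":0}
  ]
}}

```text
clock: 6.78
position: [0.6367, 0.033, 0.0549]
eef_rot: [[0.968, 0.249, 0.024], [0.25, -0.968, -0.014], [0.02, 0.019, -1.0]]
contact_force: [-1.0, 0.5, 6.1]
gripper_width: -0.0
```

Square key is right down at 6.1 N. On to the grey bar.

>>> {"op": "send_rows", "data": {
  "plan": [
    {"linear":[0,0,2],"turn":0,"grip":0},
    {"linear":[0,0,3],"turn":0,"grip":0},
    {"linear":[0,0,2.5],"turn":0,"grip":0},
    {"linear":[-1,2,0],"turn":0,"grip":0},
    {"linear":[-1.5,3,0],"turn":0,"grip":0},
    {"linear":[-1.5,3,0],"turn":0,"grip":0},
    {"linear":[-1.5,3,0],"turn":0,"grip":0},
    {"linear":[-1.5,3,0],"turn":0,"grip":0},
    {"linear":[-1.5,3,0],"turn":0,"grip":0},
    {"linear":[-1,2,0],"turn":0,"grip":0},
    {"linear":[-0.5,1,0],"turn":0,"grip":0},
    {"linear":[0,0,0],"turn":0,"grip":0},
    {"linear":[0,0,0],"turn":0,"grip":0}
  ]
}}

```text
clock: 7.87
position: [0.5456, 0.1943, 0.1297]
eef_rot: [[0.945, 0.327, 0.011], [0.327, -0.945, 0.023], [0.018, -0.019, -1.0]]
contact_force: [-0.0, 0.2, 0.6]
gripper_width: 0.0003
```

```bash
python3 w.py bar_top .068 w3.png
```

```text
[0.5456 0.1943 0.1297] [-0.03845487  0.19196539  0.55753756]
bar_top 0.98 [16.2, 400.1] 146 0.0656304401649766
((353.5625, 331.618896484375), (33.407997131347656, 26.50392723083496), 9.684029579162598) 0.06649864998307937
bar_top 0.72 [203.4, 212.7] 678 0.06694743705673945
((538.1884765625, 241.03976440429688), (79.89422607421875, 23.613828659057617), 55.39276885986328) 0.06700051607961528
```

View pics/w3.png

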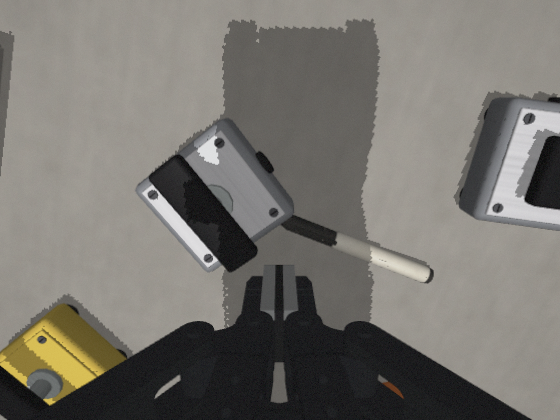

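The grey bar is at (203,212). The yellow look-alike is at lower left (45,385). Grey bar centre is (0.538, 0.241), size 80 x 24 mm, as described.

>>> {"op": "send_rows", "data": {
  "plan": [
    {"linear":[-0.3,2.2,0],"turn":0,"grip":0},
    {"linear":[-0.3,1.8,-1],"turn":0,"grip":0},
    {"linear":[0,0.4,-1],"turn":0,"grip":0},
    {"linear":[0,0,-1],"turn":0,"grip":0},
    {"linear":[0,0,0],"turn":0,"grip":0},
    {"linear":[0,0,0],"turn":0,"grip":0}
  ]
}}

```text
clock: 8.47
position: [0.5487, 0.2205, 0.0953]
eef_rot: [[0.934, 0.357, 0.004], [0.356, -0.933, 0.04], [0.018, -0.036, -0.999]]
contact_force: [0.0, 0.0, -0.7]
gripper_width: 0.0
```

```bash
python3 -c "
from plant import *
o=observe();print(o['joint_pos'],o['dq'])"
```

```text
[ 20.83667997  23.59665173  -6.81441589  58.58531912   2.04321434
 179.94799905] [ 0.19455532  1.49895161 -1.40249574 -1.07461473 -0.07905108  0.06953965]
```

>>> {"op": "send_rows", "data": {
  "plan": [
    {"linear":[-0.5,1,0],"turn":0,"grip":0},
    {"linear":[-0.4,0.8,0],"turn":0,"grip":0},
    {"linear":[0,0,0],"turn":0,"grip":0},
    {"linear":[0,0,0],"turn":0,"grip":0}
  ]
}}

```text
clock: 8.8
position: [0.5423, 0.2312, 0.095]
eef_rot: [[0.928, 0.372, -0.001], [0.372, -0.927, 0.047], [0.017, -0.044, -0.999]]
contact_force: [0.7, 0.7, -0.1]
gripper_width: -0.0
```

Joint 6 is at its 180° end, so I'll turn the tool away from it (positive yaw) before pressing.

>>> {"op": "send_rows", "data": {
  "plan": [
    {"linear":[0,0,0],"turn":0.1,"grip":0},
    {"linear":[0,0,0],"turn":0.1,"grip":0},
    {"linear":[0,0,0],"turn":0.1,"grip":0},
    {"linear":[0,0,0],"turn":0.1,"grip":0},
    {"linear":[0,0,0],"turn":0.1,"grip":0},
    {"linear":[0,0,0],"turn":0,"grip":0},
    {"linear":[0,0,0],"turn":0,"grip":0}
  ]
}}

```text
clock: 9.38
position: [0.5434, 0.232, 0.098]
eef_rot: [[0.62, 0.784, -0.02], [0.784, -0.619, 0.043], [0.021, -0.042, -0.999]]
contact_force: [-0.3, 0.5, -0.7]
gripper_width: -0.0003
```

```bash
python3 w.py bar_top .068 w4.png;python3 -c "
from plant import *
o=observe();print(o['joint_pos'])"
```

```text
[0.5434 0.232  0.098 ] [-0.34985326  0.49041845 -0.6682841 ]
bar_top 0.68 [259.4, 217.7] 648 0.06707389382007811
((543.2902221679688, 249.31216430664062), (61.136749267578125, 24.137659072875977), 56.07745361328125) 0.06709848808284494
bar_top 0.68 [337.3, 305.6] 0 0.012487279615386995
[ 21.72417405  24.2197924   -5.36668196  60.55862295   2.68095914
 150.03086195]
```

Consistent: extrapolating from the visible end gives centre (0.538, 0.2415).

>>> {"op": "send_rows", "data": {
  "plan": [
    {"linear":[-0.5,0.9,-0.5],"turn":0,"grip":0},
    {"linear":[0,0,-0.5],"turn":0,"grip":0},
    {"linear":[0,0,-0.5],"turn":0,"grip":0},
    {"linear":[0,0,-0.3],"turn":0,"grip":0},
    {"linear":[0,0,0],"turn":0,"grip":0},
    {"linear":[0,0,0],"turn":0,"grip":0}
  ]
}}

```text
clock: 9.98
position: [0.537, 0.2421, 0.0776]
eef_rot: [[0.625, 0.78, -0.02], [0.78, -0.624, 0.042], [0.02, -0.042, -0.999]]
contact_force: [-0.7, 0.2, 0.9]
gripper_width: 0.0003
```

>>> {"op": "send_rows", "data": {
  "plan": [
    {"linear":[0.1,0,-0.5],"turn":0,"grip":0},
    {"linear":[0,0,-0.3],"turn":0,"grip":0},
    {"linear":[0,0,-0.3],"turn":0,"grip":0},
    {"linear":[0,0,-0.3],"turn":0,"grip":0},
    {"linear":[0,0,-0.3],"turn":0,"grip":0},
    {"linear":[0,0,-0.2],"turn":0,"grip":0}
  ]
}}

```text
clock: 10.48
position: [0.5386, 0.2421, 0.0576]
eef_rot: [[0.626, 0.78, -0.019], [0.78, -0.624, 0.043], [0.022, -0.042, -0.999]]
contact_force: [-1.3, 0.4, 2.2]
gripper_width: 0.0001
```

>>> {"op": "send_rows", "data": {
  "plan": [
    {"linear":[0,0,-0.2],"turn":0,"grip":0},
    {"linear":[0,0,-0.1],"turn":0,"grip":0}
  ]
}}

```text
clock: 10.65
position: [0.5387, 0.2421, 0.0545]
eef_rot: [[0.626, 0.78, -0.019], [0.78, -0.624, 0.043], [0.022, -0.042, -0.999]]
contact_force: [-2.1, 0.3, 6.4]
gripper_width: 0.0003
```

Bar key is right down at 6.4 N. I'll lift, back away and verify.

>>> {"op": "send_rows", "data": {
  "plan": [
    {"linear":[0,0,2],"turn":0,"grip":0},
    {"linear":[0,0,3],"turn":0,"grip":0},
    {"linear":[0,0,4],"turn":0,"grip":0},
    {"linear":[0,0,4],"turn":0,"grip":0},
    {"linear":[-2,-2,2],"turn":0,"grip":0},
    {"linear":[-3,-2,2],"turn":0,"grip":0},
    {"linear":[-3,-2,0],"turn":0,"grip":0},
    {"linear":[-3,-2,0],"turn":0,"grip":0},
    {"linear":[-3,-2,0],"turn":0,"grip":0},
    {"linear":[-2,-2,0],"turn":0,"grip":0},
    {"linear":[0,0,0],"turn":0,"grip":0},
    {"linear":[0,0,0],"turn":0,"grip":0},
    {"linear":[0,0,0],"turn":0,"grip":0}
  ]
}}

```text
clock: 11.73
position: [0.3709, 0.1169, 0.2284]
eef_rot: [[0.625, 0.78, -0.016], [0.78, -0.624, 0.041], [0.022, -0.038, -0.999]]
contact_force: [-0.6, 0.1, 0.3]
gripper_width: 0.0002
```

```bash
python3 - <<'E'
from h import *
o=observe();print(o['clock'],o['position'],o['contact_force'])
im,d=get_image('top');save('top1.png',im);C=camera_params('top')
for n,(u,v) in dict(round=(329,205),square=(240,162),bar=(165,196)).items():
    B=[];W=[]
    for y in range(v-25,v+25):
        for x in range(u-25,u+25):
            g=im[y,x].astype(int);p=pt('top',(x,y),d[y,x],C)
            if g.max()<75 and .045<p[2]<.08:B.append(p)
            elif .03<p[2]<.042 and g.min()>120:W.append(p)
    B=np.array(B);W=np.array(W);print(n,len(B),len(W), np.median(B,0).round(4) if len(B) else '',cv2.minAreaRect((W[:,:2]*1000).astype(np.float32)) if len(W) else '')
E
```

```text
11.7333 [0.37087126 0.11685847 0.22836024] [-0.58169465  0.09960119  0.29266305]
round 155 584 [ 0.5075 -0.219   0.0565] ((507.20233154296875, -221.94863891601562), (83.67127227783203, 81.79805755615234), 21.308584213256836)
square 200 497 [0.6343 0.0333 0.0569] ((634.7674560546875, 34.655662536621094), (80.13507843017578, 83.36890411376953), 11.181242942810059)
bar 21 210 [0.5284 0.2137 0.0567] ((559.9068603515625, 227.91207885742188), (82.17034149169922, 25.914356231689453), 54.63008117675781)
```

View pics/top1.png

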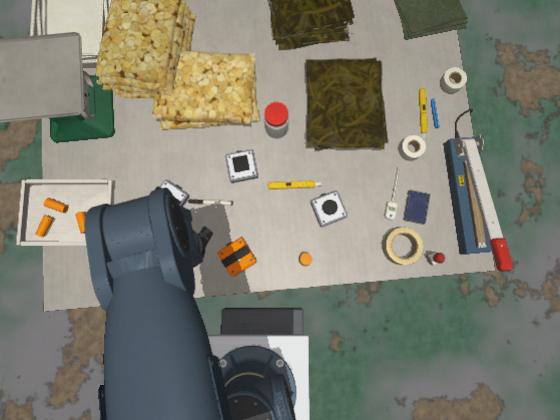

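All three heads read about 56.5 mm (right down) and the visible switches have not shifted. The arm hides most of the bar switch, but the part that shows also reads 56.7 mm. The hand hangs clear of everything at z = 0.228.

```bash
python3 -c "
from plant import *
print(sign_off())"
```

```text
the job is handed in; nothing more can be done
None
```

I pressed the three grey switches with shut fingertips in the order round, square, bar, and handed the job in at about 11.8 s. Sign-off gives no verdict.

- **Force:** each key was pressed until it stopped and its head spring gave. The readings at that point were 5.8 N (round), 6.1 N (square) and 6.4 N (bar), against the 20 N limit.
- **Keys down:** the top camera afterwards put all three key tops at about 56.5–57 mm, where right down is 56 mm. For the bar this rests on a small visible part, because the arm hid most of that switch.
- **Switches in place:** the round and square switches read within about 1 mm of where they started. The bar switch's position could not be fully re-measured for the same reason.
- **Other things:** those visible in the last picture lie where they were, and the yellow and orange look-alikes were not touched. In that picture the arm hid the short carrot and the yellow look-alike.
- **Off plan:** joint 6 reached its 180° end on the way to the bar, so the tool fell short and tilted about 2.5°. I turned it back about 30° before pressing; its reading never passed the limit.

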